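# Pull-test the ring of a shear half and hold the load

## Task

Pull-test the finger ring of the shear half that is strapped down on the test block: lift the hand force gauge off its saddle stand, drop its hook down through the ring, and draw the gauge back, level and in line with the shank, until its pointer stands at the set marker and no further. Finish while still holding the gauge there in the air under load, pulling on the ring with pointer and marker together; do not let go, and leave the other tools and parts where they lie.

Things in the scene. Friction and masses are not known exactly. Their poses are not given: they have to be found in the camera images.
- gauge_mid (a point): Hand force gauge (hooked spring balance), loose, about 260 g: aluminium case 130 long (x) x 26 wide (y) x 24 high mm, black end caps, finger ring at the rear. Point: centre of the case; x to the hook end, z up. It starts level on its stand; within 38 mm of its middle along x both sides are free for fingers (grip across the 26 mm). Pointer, slot and marker rise up to 7 mm above the top.
- hook (a point): Prong of the gauge's hook, 5 mm steel wire. At rest the point is 93 mm ahead (x) of the case's centre and 12 mm below it; axes as the gauge. A level 5 mm bar leaves the case's front at centre height and bends down at the prong; lowest wire 26.5 mm below the case's centre, where the tip turns back, ending 10 mm behind the prong's centre line.
- hookbar (a joint): How far the spring-return hook bar is drawn out of the case, m: 0 at rest, end stop at 0.065. Spring 200 N/m without preload (0.040 m is 8 N); it goes back by itself. The pointer moves with it.
- setmark (a joint): Where the set marker (small dark clip on the rail at the edge of the case's top, with a tooth towards the slot) is set, m, 0.034 to 0.050: the hookbar value at which pointer and marker stand opposite each other. It is stiff (3 N) and stays put.
- pointer (a point): The pointer: dark blade 2 x 9 x 5 mm standing out of the slot on the case's top, fixed to the hook bar; 14 mm above the case's centre height and, at rest, at the case's middle along x. Axes as the gauge.
- mark (a point): Tooth of the set marker on the case's top, 14 mm above the case's centre height, the setmark value ahead (x) of the case's middle. Axes as the gauge.
- ring (a point): Centre of the finger ring of the shear half strapped on the test block: steel, hole 27 mm, 44 mm outside, 8 mm thick, level, mid-plane 64 mm above the bench, space free below. x points from ring along the shank to the block, so the pull goes to -x. Block 42 to 232 mm beyond the ring, 115 mm wide, top 60 mm, strap bolts to 93 mm high. Fixed in each run; place and yaw vary.
- stand_seat (a point): Wooden saddle stand, fixed: board 150 x 70 x 10 mm, two notched uprights 12 mm thick, 45 mm either side of its middle, notches 29 mm wide with cheeks 10 mm high (top 55 mm). The point is midway between the notch floors, 45 mm above the bench; the gauge's underside rests at this height, same x direction.
- scissors: Bystander: loose finished scissors lying flat, about 200 mm long, 8 mm thick. Origin at the pivot on the bench.
- blank_a: Bystander: loose shear half lying flat, like the one under test. Origin under its ring.
- blank_b: Bystander: second loose shear half lying flat. Origin under its ring.
- file: Bystander: loose flat file with wooden handle, 325 mm long, 25 mm high, lying on the bench. Origin near its middle.
- hammer: Bystander: loose hammer lying on the bench, about 300 mm long.
- oilcan: Bystander: loose copper oil can, 64 mm diameter, with thin spout, 148 mm high, standing. Origin under its centre.
There are look-alikes about, which are no part of the job. Of the things like the part that bears gauge_mid, leave any that is pink; of the rest the larger one is meant.

How it is judged:
On the way:
1. the gauge is off its stand and its hook is down through the ring (horizontal distance between hook and ring below 0.017 m and z of hook in the frame of ring between -0.02 and 0.006 m), for 0.1 s.
At the end, for the whole second after the job is handed in: The gauge is held by the fingers alone, clear of stand and bench (case centre more than 50 mm up), its hook through the ring and pulling on it with more than 4 N; pointer within 5 mm of the set marker and still; the gauge level and in line with the shank, each within 15 degrees (x of pointer in the frame of mark between -0.005 and 0.005 m and velocity of joint hookbar between -0.01 and 0.01 m/s and contact force between gauge and shear above 4 N and contact force between the fingers and gauge above 1 N and contact force between gauge and stand below 0.2 N and contact force between gauge and table below 0.2 N and height (world z) of gauge_mid above 0.05 m and horizontal distance between hook and ring below 0.017 m and z of hook in the frame of ring between -0.02 and 0.008 m and x of gauge_mid in the frame of ring below -0.08 m and angle between gauge_mid's own z axis and vertical below 0.26 rad and angle between the x axis of gauge_mid and the x axis of ring, either way round below 0.26 rad); the arm keeps its last pose, push and grip.
It fails at once if the ring is overloaded: pointer more than 10 mm beyond the set marker (x of pointer in the frame of mark above 0.01 m).
It fails at once if another tool or part is shoved more than 30 mm (distance of any of scissors, blank_a, blank_b, file, hammer, oilcan from where it was at the start of the episode above 0.03 m).
It also fails if it takes over 48 s, if anything falls off the work surface, if the arm or the gripper's body presses on something with over 40 N, if the wrist force passes 120 N, or if a joint passes its speed limit or range.

## Robot

A 6-joint arm with a two-finger parallel gripper is mounted at the origin on the work surface. World frame = base frame: x ahead of the robot, y to its left, z up, the work surface at z = 0. Lengths are in m, angles in rad, forces in N, time in s.
With the tool pointing down it reaches from about 0.25 to 0.725 m from the base axis. Payload 4 kg.
Tool frame: the origin (TCP) lies at the very end of the fingers, on their centre line; the grasp point (between the pads) lies 19 mm behind it; z points along the fingers, y is the direction in which the jaws open and shut (so a half turn about z gives the same grasp; the last joint's range is limited). The gripper opens to 85 mm and grips with 20 to 120 N. Pads are 22 mm wide; open, the fingers measure 114 mm over their backs; the gripper's body (76 mm by 85 mm) begins 54 mm behind the grasp point. The pads swing forward as they close: fully open they stand 13 mm farther back than shut.
Start: joints at [1.144, 0.241, 0.005, 1.335, 0, 1.571], TCP at [0.207, 0.455, 0.231] pointing down, gripper open.
Joint ranges: [-2.72, 2.72], [-1.05, 1.87], [-1.09, 1.28], [-1.99, 2.15], [-1.42, 1.44], [-3.14, 3.14]. Speed limits (rad/s): [2.79, 2.79, 3.14, 3.14, 3.14, 3.14].

## Interface

Orientations are given as a unit quaternion [x, y, z, w].
In Python, from rig import observe, read_camera, sign_off gives the robot as it stands. The module is installed in compiled form; this text tells all that it offers.
- The arm moves only by the shell command python3 -m pendant 'ROWS'. ROWS is JSON, a list that holds one entry, the list of rows, each a list of 7 numbers: the opening, from 0 (shut) to 1 (fully open), then the shift along the tool's x, y, z in mm, then the turn, a rotation vector about the tool's x, y, z in rad. In form: [[[grip, dx, dy, dz, ax, ay, az], ...]]. A call has exactly 8 rows; each row shifts and turns the commanded pose from where the row before left it, along the tool's axes as they then stand; what a row does not reach is not made up. A row lasts 1/12 s, in which the tool goes at most 41.7 mm and 7.16 degrees, less where a joint would pass 70% of its speed; a pose out of reach is approached as far as the arm can. A call is refused whole if a number of a shift passes 41.7 or a number of a turn 0.125, either way. A call with a gripper value outside its range is refused whole. The fingers move at their own pace and stop on an object; the grip force is fixed at half the most. Time passes only in rows, so rows that do not move let the fingers close, or fill a call up. It gives the time, the measured TCP pose, the force and the opening at its end, in the units of the state.
- observe(): the state, without advancing time (a new reading comes with each control period).
- read_camera(name): name is "scene" or "top" or "wrist"; returns a dict with "image" (480x640x3 uint8, red, green, blue), "K" (3x3 intrinsics, pixels), "rvec" (rotation vector, rad) and "tvec" (3), from world to camera coordinates, as OpenCV has them. Camera axes: x right, y down, z forward; pixel columns grow to the right and rows downward; lengths in m; the calibration is good to about 2 mm. A picture is of the moment at which its call begins. There is no depth.
- sign_off(): hands the job in, once; it reports no verdict.
The state is a dict: "t": time; "q": joint angles; "dq": joint speeds; "joint_torque": joint torques, N m; "tcp_pos": TCP position; "orientation": TCP orientation; "force": force on the tool from outside, world axes, zero at the start; "wrist_torque": the same for the moment, N m; "width": finger opening in m.
Only numpy, scipy, OpenCV 4.12 (cv2) and the standard library are available. Lean on these libraries where they do the work, as an engineer would, in place of code of your own. Each camera call takes 0.05 s, during which the arm holds its last target.

## Working session

There is one attempt and no reset: what is moved stays moved. The work goes in short steps, Python scripts to look and compute and a shell command to move; the robot and the scene stay as the last step left them, time stands still between calls to the robot, and variables do not carry over. Pictures are saved under pics/ and viewed, and the job is handed in when it is done.

```bash
mkdir -p pics; ls
python3 - <<'E'
from rig import observe, read_camera
import cv2
s=observe();print({k:s[k] for k in('t','tcp_pos','orientation','width','force')})
for n in('scene','top','wrist'):
    c=read_camera(n);cv2.imwrite(f'pics/{n}0.png',c['image'][:,:,::-1]);print(n,c['K'].tolist() if hasattr(c['K'],'tolist') else c['K'],c['rvec'],c['tvec'])
E
```

```text
pics
{'t': 0.0, 'tcp_pos': array([0.20671426, 0.45455341, 0.23039682]), 'orientation': array([ 2.11777215e-01,  9.77317382e-01, -1.04889648e-03, -2.14530205e-04]), 'width': 0.08517149242211078, 'force': array([ 0.35333271, -0.40662325, -0.03543779])}
scene [[466.31295086360353, 0.0, 321.60612313052036], [0.0, 466.31295086360353, 237.16051739596622], [0.0, 0.0, 1.0]] [ 1.789577    1.76795703 -0.6772268 ] [ 0.02856802 -0.33729506  1.35685608]
top [[467.90944752820707, 0.0, 325.0632809078852], [0.0, 467.90944752820707, 237.59882436346444], [0.0, 0.0, 1.0]] [ 2.18467745 -2.03645136  0.21208022] [-0.0615206   0.5331469   0.88383019]
wrist [[422.3374257692837, 0.0, 321.05172874899927], [0.0, 422.3374257692837, 235.65317190708154], [0.0, 0.0, 1.0]] [-2.41531217 -1.55217037 -0.2401337 ] [-0.49852556 -0.03907848  0.37965887]
```

View pics/scene0.png

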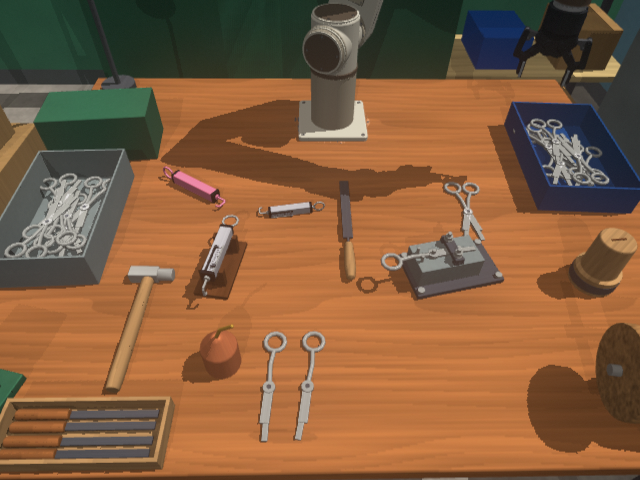

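View pics/top0.png

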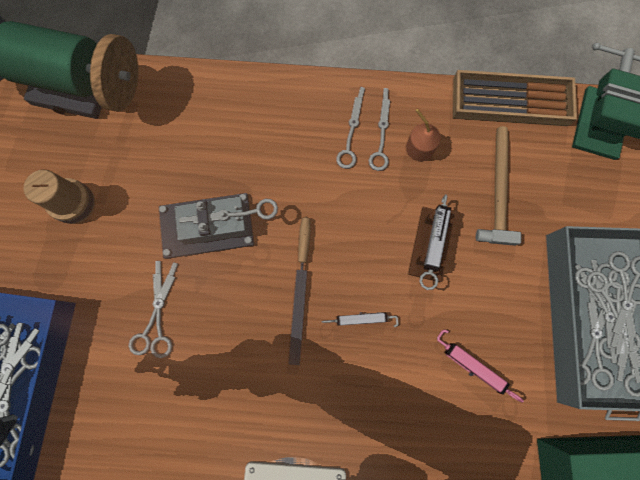

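View pics/wrist0.png

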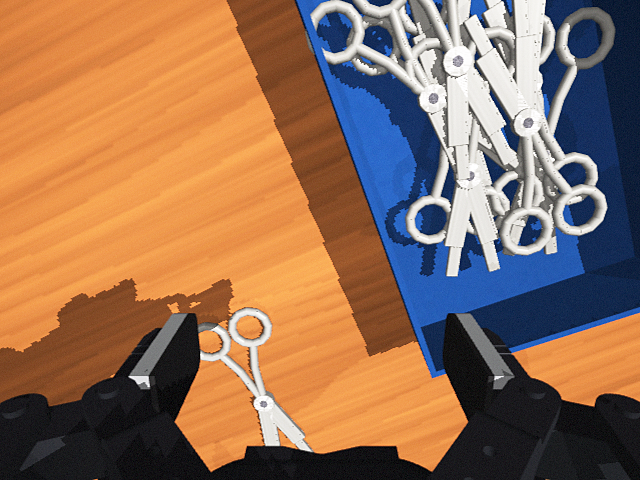

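Candidates for the gauge in the top view:
- silver gauge on the stand, (437,237)
- small silver gauge lying loose, (362,319)
- pink gauge, (478,367)

By the description it's the larger non-pink one on the saddle stand. I'll check that in a close crop.

```bash
cat > h.py <<'E'
import numpy as np, cv2
from rig import observe, read_camera
def cam(n):
    c=read_camera(n);R=cv2.Rodrigues(np.array(c['rvec'],float))[0];return c['image'],np.array(c['K']),R,np.array(c['tvec'],float).ravel()
def ray(C,uv,z):
    im,K,R,t=C;d=R.T@np.linalg.inv(K)@np.array([uv[0],uv[1],1.]);o=-R.T@t
    return o+d*(z-o[2])/d[2]
def proj(C,p):
    im,K,R,t=C;q=K@(R@np.array(p)+t);return q[:2]/q[2]
def crop(C,x0,y0,x1,y1,k,name):
    cv2.imwrite('pics/'+name,cv2.resize(C[0][y0:y1,x0:x1,::-1],None,fx=k,fy=k,interpolation=cv2.INTER_CUBIC))
E
python3 - <<'E'
from h import *
C=cam('top');crop(C,390,180,490,300,5,'g1.png');crop(C,150,180,310,270,5,'r1.png')
S=cam('scene');crop(S,180,205,260,305,6,'gs1.png')
for n,D in(('top',C),('scene',S)): print(n,-D[2].T@D[3])
E
```

```text
top [ 0.34587076 -0.03463856  0.97383766]
scene [ 1.16822524 -0.06085214  0.76628279]
```

View pics/g1.png

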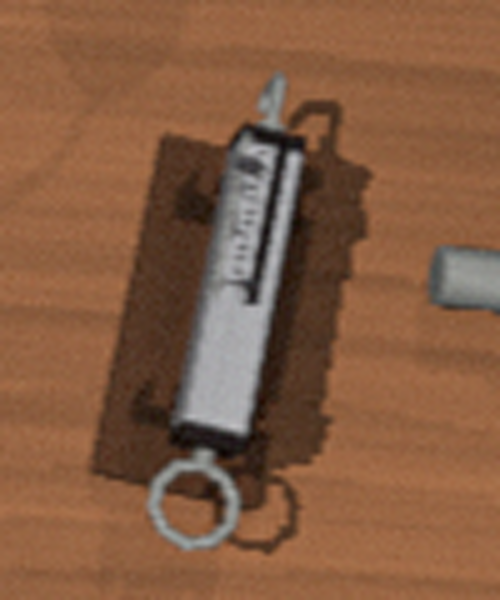

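View pics/r1.png

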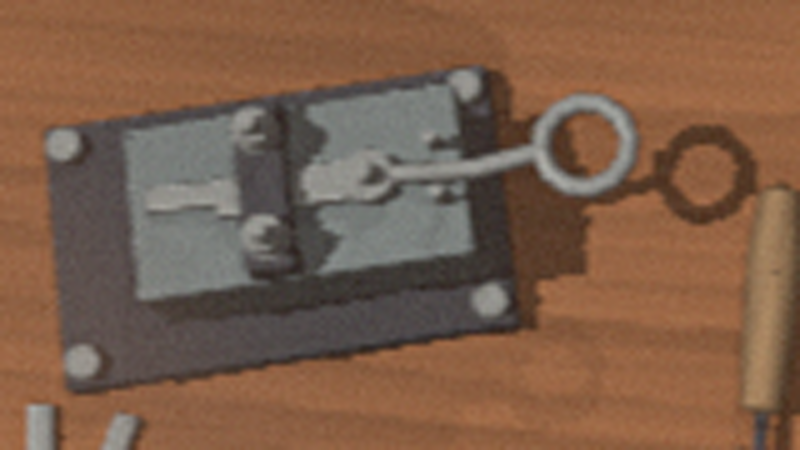

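View pics/gs1.png

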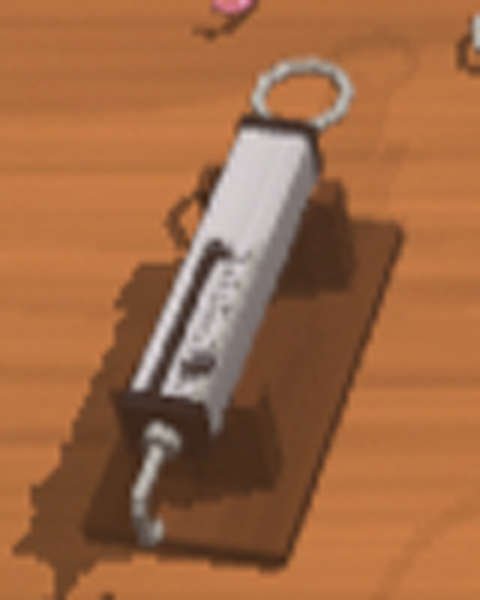

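The crop shows an aluminium case with black end caps on the stand. The pointer is at about (440,239) and the marker clip at about (439,213), so this is the right gauge. Next I'll measure it.

Run:
```python
from h import *
C=cam('top');S=cam('scene')
g=lambda x,y:(390+x/5,180+y/5); gs=lambda x,y:(180+x/6,205+y/6); r=lambda x,y:(150+x/5,180+y/5)
for n,p,z in [('ptr',g(250,297),.071),('mark',g(247,165),.071),('slotfront',g(272,145),.069),('FR',g(305,138),.069),('RR',g(247,442),.069),('finger ring',g(195,503),.057),('hooktop',g(277,85),.057)]:
    print('top',n,ray(C,p,z).round(4))
for n,p,z in [('ptr',gs(218,245),.071),('mark',gs(195,365),.071),('FL',gs(120,395),.069),('FR',gs(215,412),.069),('RL',gs(243,122),.069),('RR',gs(320,145),.069)]:
    print('sc',n,ray(S,p,z).round(4))
for n,p,z in [('ring',r(585,145),.064),('blk a',r(125,130),.06),('b',r(455,85),.06),('c',r(473,252),.06),('d',r(137,298),.06),('blade',r(165,198),.068),('pl1',r(45,130),.01),('pl2',r(485,68),.01),('pl3',r(70,392),.01),('pl4',r(520,325),.01)]: print(n,ray(C,p,z).round(4))
# ring by mask
im=C[0];sub=im[195:225,248:282].astype(int);m=((sub.max(2)-sub.min(2))<40)&(sub.max(2)>110)
cn=max(cv2.findContours(m.astype(np.uint8),cv2.RETR_EXTERNAL,cv2.CHAIN_APPROX_NONE)[0],key=len)
print(cv2.minAreaRect(cn)); 
ys,xs=np.nonzero(m);print(xs.max()+248,ys.min()+195,ys.max()+195)
def show(m):
    for row in m: print(''.join('#' if v else '.' for v in row))
show(m)
crop(S,375,225,510,305,5,'rs1.png')
```

```text
top ptr [ 0.5451 -0.2503  0.071 ]
top mark [ 0.5988 -0.2481  0.071 ]
top slotfront [ 0.6084 -0.2583  0.069 ]
top FR [ 0.6122 -0.2715  0.069 ]
top RR [ 0.4877 -0.2508  0.069 ]
top finger ring [ 0.464  -0.2338  0.057 ]
top hooktop [ 0.6373 -0.2629  0.057 ]
sc ptr [ 0.5476 -0.2488  0.071 ]
sc mark [ 0.5989 -0.2492  0.071 ]
sc FL [ 0.6094 -0.2717  0.069 ]
sc FR [ 0.6164 -0.2408  0.069 ]
sc RL [ 0.4888 -0.2484  0.069 ]
sc RR [ 0.5    -0.2207  0.069 ]
ring [0.5846 0.0965 0.064 ]
blk a [0.5788 0.283  0.06  ]
b [0.607  0.1521 0.06  ]
c [0.5384 0.1375 0.06  ]
d [0.5103 0.2689 0.06  ]
blade [0.55   0.2606 0.068 ]
pl1 [0.5891 0.3344 0.01  ]
pl2 [0.6298 0.1503 0.01  ]
pl3 [0.4777 0.308  0.01  ]
pl4 [0.5191 0.124  0.01  ]
((14.0, 13.5), (19.0, 28.0), 90.0)
276 199 218
..................................
..................................
..................................
..................................
...............#########..........
.............############.........
............###############.......
...........#####......######......
..........####.........####.......
.........####...........####......
.........###.............####.....
.........###.............####.....
........###...............###.....
.........##...............###.....
......#####...............###.....
..##########.............####.....
############.............####.....
######...###............####......
###......####...........####......
..........#####.......#####.......
..........######....######........
............#############.........
.............###########..........
...............######.............
..................................
..................................
..................................
..................................
..................................
..................................
```

View pics/rs1.png

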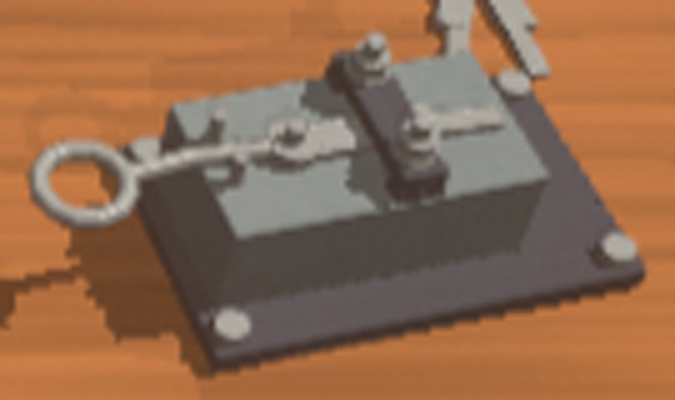

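```bash
cat > to.py <<'E'
# print remaining move to world target, in tool axes; args x y z yaw_of_tool_y(deg)
import sys,numpy as np
from scipy.spatial.transform import Rotation as R
from rig import observe
s=observe();a=list(map(float,sys.argv[1:]))
T=R.from_quat(s['orientation']);print('t',round(s['t'],2),'tcp',s['tcp_pos'].round(4),'w',round(s['width'],4),'F',s['force'].round(2),'q',s['q'].round(3))
M=T.as_matrix();print('yaw y',np.degrees(np.arctan2(M[1,1],M[0,1])).round(2),'zaxis',M[:,2].round(3))
if len(a)>=3: print('tool shift mm',(M.T@(np.array(a[:3])-s['tcp_pos'])*1000).round(1))
if len(a)==4:
    y=np.radians(a[3]);Y=np.array([np.cos(y),np.sin(y),0]);Z=np.array([0,0,-1.]);G=np.c_[np.cross(Y,Z),Y,Z]
    print('turn',R.from_matrix(M.T@G).as_rotvec().round(4),'shift after turn',(G.T@(np.array(a[:3])-s['tcp_pos'])*1000).round(1))
E
python3 -m pendant '[[[1,0,0,0,0,0,0.12],[1,0,0,0,0,0,0.12],[1,0,0,0,0,0,0.12],[1,0,0,0,0,0,0.12],[1,0,0,0,0,0,0.12],[1,0,0,0,0,0,0.12],[1,0,0,0,0,0,0.12],[1,0,0,0,0,0,0.12]]]'
python3 to.py 0.55 -0.248 0.14 -99.6
```

```text
t: 1.02
tcp_pos: [0.207, 0.4551, 0.2313]
orientation: [0.641, 0.767, 0.0, -0.0]
force: [0.0, 0.7, 0.2]
width: 0.0857
t 1.02 tcp [0.207  0.4551 0.2313] w 0.0857 F [0.03 0.72 0.2 ] q [1.144 0.241 0.005 1.335 0.    2.537]
yaw y 10.2 zaxis [-0.  0. -1.]
tool shift mm [-752.8  213.1   91.3]
turn [-0.     -0.      1.9164] shift after turn [455.5 636.1  91.3]
```

```bash
for i in 1 ; do
python3 -m pendant '[[[1,-31,8.9,0,0,0,0],[1,-31,8.9,0,0,0,0],[1,-31,8.9,0,0,0,0],[1,-31,8.9,0,0,0,0],[1,-31,8.9,0,0,0,0],[1,-31,8.9,0,0,0,0],[1,-31,8.9,0,0,0,0],[1,-31,8.9,0,0,0,0]]]'
python3 -m pendant '[[[1,-31,8.9,0,0,0,0],[1,-31,8.9,0,0,0,0],[1,-31,8.9,0,0,0,0],[1,-31,8.9,0,0,0,0],[1,-31,8.9,0,0,0,0],[1,-31,8.9,0,0,0,0],[1,-31,8.9,0,0,0,0],[1,-31,8.9,0,0,0,0]]]'
done
python3 to.py 0.55 -0.248 0.14 -99.6
```

```text
t: 1.68
tcp_pos: [0.3227, 0.223, 0.2315]
orientation: [0.639, 0.769, 0.0, 0.0]
force: [0.3, 0.7, -0.4]
width: 0.0851
t: 2.35
tcp_pos: [0.4382, -0.0081, 0.2315]
orientation: [0.639, 0.769, 0.0, 0.0]
force: [0.2, 1.3, -0.0]
width: 0.0855
t 2.35 tcp [ 0.4382 -0.0081  0.2315] w 0.0855 F [ 0.22  1.28 -0.02] q [-0.018  0.118 -0.145  1.307  0.     1.369]
yaw y 10.53 zaxis [ 0.001  0.    -1.   ]
tool shift mm [-256.3   66.1   91.5]
turn [ 3.0000e-04 -5.0000e-04  1.9221e+00] shift after turn [150.3 217.9  91.5]
```

```bash
python3 -m pendant '[[[1,-32,8.3,0,0,0,0],[1,-32,8.3,0,0,0,0],[1,-32,8.3,0,0,0,0],[1,-32,8.3,0,0,0,0],[1,-32,8.3,0,0,0,0],[1,-32,8.3,0,0,0,0],[1,-32,8.3,0,0,0,0],[1,-32,8.3,0,0,0,0]]]'
python3 -m pendant '[[[1,0,0,0,0,0,0.12],[1,0,0,0,0,0,0.12],[1,0,0,0,0,0,0.12],[1,0,0,0,0,0,0.12],[1,0,0,0,0,0,0.12],[1,0,0,0,0,0,0.12],[1,0,0,0,0,0,0.12],[1,0,0,0,0,0,0.12]]]'
python3 -m pendant '[[[1,0,0,0,0,0,0.12],[1,0,0,0,0,0,0.12],[1,0,0,0,0,0,0.12],[1,0,0,0,0,0,0.12],[1,0,0,0,0,0,0.12],[1,0,0,0,0,0,0.12],[1,0,0,0,0,0,0.12],[1,0,0,0,0,0,0.12]]]'
python3 to.py 0.55 -0.248 0.038 -99.6
python3 - <<'E'
from h import *
W=cam('wrist');cv2.imwrite('pics/w1.png',W[0][:,:,::-1])
E
```

```text
t: 3.02
tcp_pos: [0.5502, -0.2476, 0.2312]
orientation: [0.639, 0.769, 0.0, -0.0]
force: [-0.3, 0.4, 1.0]
width: 0.0857
t: 3.68
tcp_pos: [0.5498, -0.246, 0.2311]
orientation: [0.923, 0.384, -0.0, -0.0]
force: [-0.3, -0.3, 0.4]
width: 0.0857
t: 4.35
tcp_pos: [0.5498, -0.2459, 0.2311]
orientation: [0.996, -0.085, -0.0, -0.0]
force: [-0.6, -0.3, -0.3]
width: 0.0853
t 4.35 tcp [ 0.5498 -0.2459  0.2311] w 0.0853 F [-0.56 -0.27 -0.27] q [-0.421  0.449  0.303  1.425  0.     2.892]
yaw y -99.81 zaxis [-0.  0. -1.]
tool shift mm [  0.6   2.  193.1]
turn [-0.0001  0.0003 -0.0036] shift after turn [  0.6   2.  193.1]
```

View pics/w1.png

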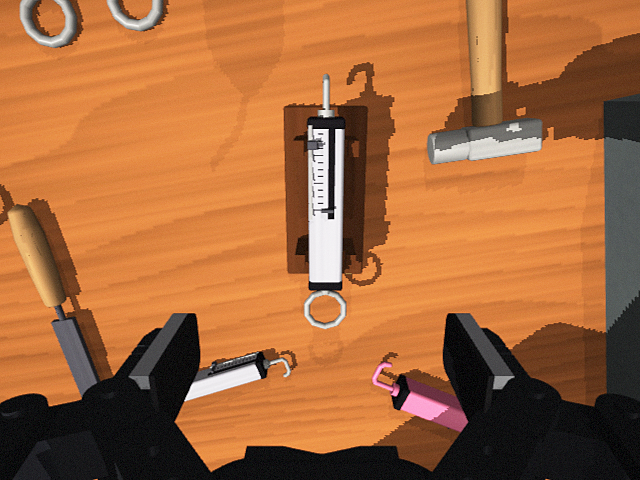

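The wrist view shows the gauge vertical in the image. The front cap edge is at v≈118, the rear at v≈290, the pointer at (331,212) and the marker at (315,145).

Run:
```python
from h import *
W=cam('wrist');crop(W,270,60,380,340,2.1,'wg.png')
P={}
for n,p,z in [('FL',(307,119),.069),('FR',(345,118),.069),('RL',(310,290),.069),('RR',(341,290),.069),('ptr',(331,212),.071),('mark',(315,145),.071),('hook',(326,76),.055),('fring',(325,310),.057)]:
    P[n]=ray(W,p,z);print(n,P[n].round(4))
a=P['FL']+P['FR']-P['RL']-P['RR'];print('yaw',np.degrees(np.arctan2(a[1],a[0])),'len',np.linalg.norm(a)/2,'ctr',(P['FL']+P['FR']+P['RL']+P['RR'])/4,'w',np.linalg.norm(P['FL']-P['FR']),np.linalg.norm(P['RL']-P['RR']))
S=cam('scene');print('ring sc',ray(S,(375+85/5,225+183/5),.064)); C=cam('top');print('ring top',ray(C,(266.2,208.5),.064))
```

```text
FL [ 0.6166 -0.2483  0.069 ]
FR [ 0.6126 -0.2744  0.069 ]
RL [ 0.4882 -0.2264  0.069 ]
RR [ 0.4839 -0.2505  0.069 ]
ptr [ 0.5484 -0.2535  0.071 ]
mark [ 0.5983 -0.2506  0.071 ]
hook [ 0.6426 -0.2664  0.055 ]
fring [ 0.4626 -0.2341  0.057 ]
yaw -10.082866570628068 len 0.1305581173433636 ctr [ 0.5503516  -0.24990335  0.069     ] w 0.026424253872802027 0.024471729780901855
ring sc [0.58450589 0.09820731 0.064     ]
ring top [0.58551803 0.09817731 0.064     ]
```

View pics/wg.png

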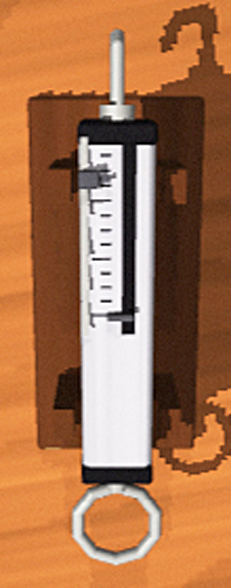

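```bash
python3 -m pendant '[[[1,0,1,20,0,0,0],[1,0,1,20,0,0,0],[1,0,1,20,0,0,0],[1,0,1,20,0,0,0],[1,0,0,20,0,0,0],[1,0,0,20,0,0,0],[1,0,0,20,0,0,0],[1,0,0,10,0,0,0]]]'
python3 to.py 0.55 -0.250 0.038 -100
```

```text
t: 5.22
tcp_pos: [0.5477, -0.2492, 0.0786]
orientation: [0.997, -0.081, -0.002, -0.001]
force: [0.4, 0.2, 0.1]
width: 0.0855
t 5.22 tcp [ 0.5477 -0.2492  0.0786] w 0.0855 F [0.43 0.24 0.15] q [-0.427  0.544  0.048  1.079 -0.     2.878]
yaw y -99.34 zaxis [-0.004  0.002 -1.   ]
tool shift mm [ 2.6  0.4 40.5]
turn [-0.001   0.0039  0.0114] shift after turn [ 2.4  0.3 40.6]
```

```bash
python3 -m pendant '[[[1,1.5,0.2,10,0,0,0.01],[1,0.5,0,10,0,0,0],[1,0,0,10,0,0,0],[1,0,0,9,0,0,0],[0,0,0,0,0,0,0],[0,0,0,0,0,0,0],[0,0,0,0,0,0,0],[0,0,0,0,0,0,0]]]'
python3 -m pendant '[[[0,0,0,0,0,0,0],[0,0,0,0,0,0,0],[0,0,0,0,0,0,0],[0,0,0,0,0,0,0],[0,0,0,0,0,0,0],[0,0,0,0,0,0,0],[0,0,0,0,0,0,0],[0,0,0,0,0,0,0]]]'
python3 to.py 0.55 -0.250 0.038 -100
```

```text
t: 5.88
tcp_pos: [0.5518, -0.2507, 0.0432]
orientation: [0.996, -0.087, 0.001, 0.0]
force: [-0.1, -0.2, -0.1]
width: 0.0386
t: 6.55
tcp_pos: [0.5519, -0.2507, 0.0434]
orientation: [0.996, -0.087, 0.001, 0.0]
force: [0.4, 0.6, 5.7]
width: 0.0251
t 6.55 tcp [ 0.5519 -0.2507  0.0434] w 0.0251 F [0.39 0.58 5.72] q [-0.426  0.583  0.013  0.999  0.     2.89 ]
yaw y -100.03 zaxis [ 0.002 -0.001 -1.   ]
tool shift mm [-2.  -0.3  5.4]
turn [ 0.0003 -0.002  -0.0006] shift after turn [-2.  -0.3  5.4]
```

```bash
python3 -m pendant '[[[0,0,0,-8,0,0,0],[0,0,0,-12,0,0,0],[0,0,0,-14,0,0,0],[0,0,0,-14,0,0,0],[0,0,0,-14,0,0,0],[0,0,0,-14,0,0,0],[0,0,0,-10,0,0,0],[0,0,0,-4,0,0,0]]]'
python3 to.py 0.6053 0.0071 0.12 12.3
python3 - <<'E'
from h import *
S=cam('scene');crop(S,140,140,340,290,4,'s2.png')
E
```

```text
t: 7.22
tcp_pos: [0.5515, -0.2507, 0.1337]
orientation: [0.996, -0.088, 0.001, 0.0]
force: [1.1, -0.2, -3.6]
width: 0.0253
t 7.22 tcp [ 0.5515 -0.2507  0.1337] w 0.0253 F [ 1.1  -0.24 -3.58] q [-0.427  0.502  0.131  1.198 -0.     2.89 ]
yaw y -100.04 zaxis [ 0.001 -0.001 -1.   ]
tool shift mm [   8.  -263.2   13.6]
turn [ 1.7000e-03 -4.0000e-04 -1.9608e+00] shift after turn [240.4 107.5  13.7]
```

View pics/s2.png

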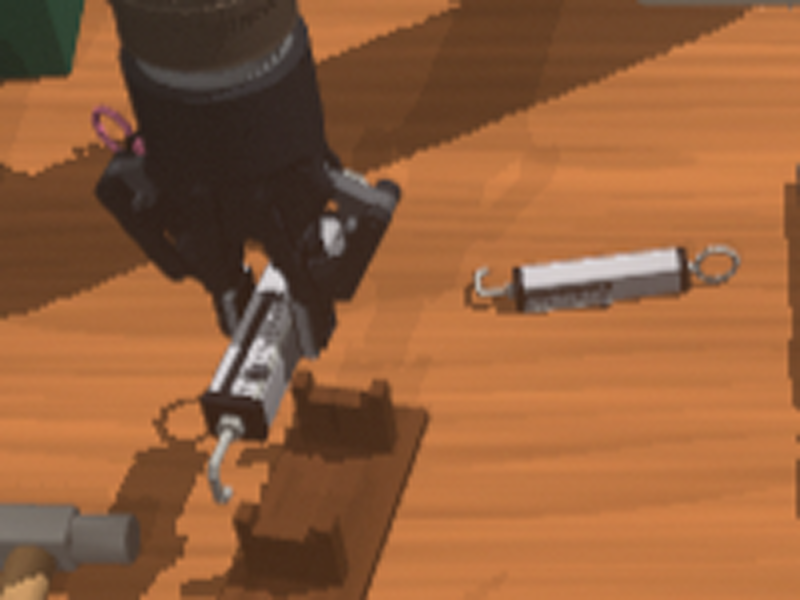

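Lifted: the gauge is clear of the stand. Next I turn it into line with the shank.

```bash
python3 -m pendant '[[[0,0,0,0,0,0,-0.1225],[0,0,0,0,0,0,-0.1225],[0,0,0,0,0,0,-0.1225],[0,0,0,0,0,0,-0.1225],[0,0,0,0,0,0,-0.1225],[0,0,0,0,0,0,-0.1225],[0,0,0,0,0,0,-0.1225],[0,0,0,0,0,0,-0.1225]]]'
python3 -m pendant '[[[0,0,0,0,0,0,-0.1225],[0,0,0,0,0,0,-0.1225],[0,0,0,0,0,0,-0.1225],[0,0,0,0,0,0,-0.1225],[0,0,0,0,0,0,-0.1225],[0,0,0,0,0,0,-0.1225],[0,0,0,0,0,0,-0.1225],[0,0,0,0,0,0,-0.1225]]]'
python3 -m pendant '[[[0,24,13.4,0,0,0,0],[0,24,13.4,0,0,0,0],[0,24,13.4,0,0,0,0],[0,24,13.4,0,0,0,0],[0,24,13.4,0,0,0,0],[0,24,13.4,0,0,0,0],[0,24,13.4,0,0,0,0],[0,24,13.4,0,0,0,0]]]'
python3 to.py 0.6053 0.0071 0.12 12.3
```

```text
t: 7.93
tcp_pos: [0.5503, -0.2501, 0.1309]
orientation: [0.919, 0.394, -0.001, -0.001]
force: [0.4, 0.5, -2.3]
width: 0.025
t: 8.6
tcp_pos: [0.5503, -0.2501, 0.1309]
orientation: [0.625, 0.78, -0.0, -0.001]
force: [-0.3, 0.7, -2.4]
width: 0.0249
t: 9.27
tcp_pos: [0.6145, -0.0387, 0.1309]
orientation: [0.628, 0.779, -0.001, -0.001]
force: [-0.5, -0.4, -2.7]
width: 0.0249
t 9.27 tcp [ 0.6145 -0.0387  0.1309] w 0.0249 F [-0.47 -0.38 -2.66] q [-0.063  0.527  0.164  1.211 -0.     1.294]
yaw y 12.26 zaxis [-0.002  0.    -1.   ]
tool shift mm [46.7  0.8 10.9]
turn [-0.0024 -0.0005 -0.0007] shift after turn [46.7  0.8 10.9]
```

```bash
python3 to.py 0.6053 0.0071 0.12 12.3
python3 - <<'E'
from h import *
S=cam('scene');crop(S,290,130,490,280,4,'s3.png')
C=cam('top');crop(C,220,150,380,270,5,'t3.png')
W=cam('wrist');cv2.imwrite('pics/w3.png',W[0][:,:,::-1])
E
```

```text
t 9.27 tcp [ 0.6145 -0.0387  0.1309] w 0.0249 F [-0.47 -0.38 -2.66] q [-0.063  0.527  0.164  1.211 -0.     1.294]
yaw y 12.26 zaxis [-0.002  0.    -1.   ]
tool shift mm [46.7  0.8 10.9]
turn [-0.0024 -0.0005 -0.0007] shift after turn [46.7  0.8 10.9]
```

View pics/s3.png

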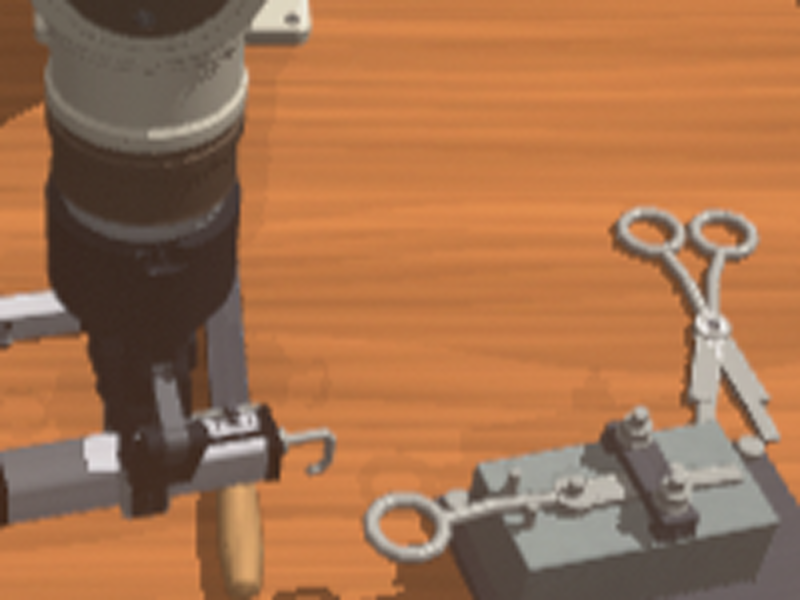

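View pics/t3.png

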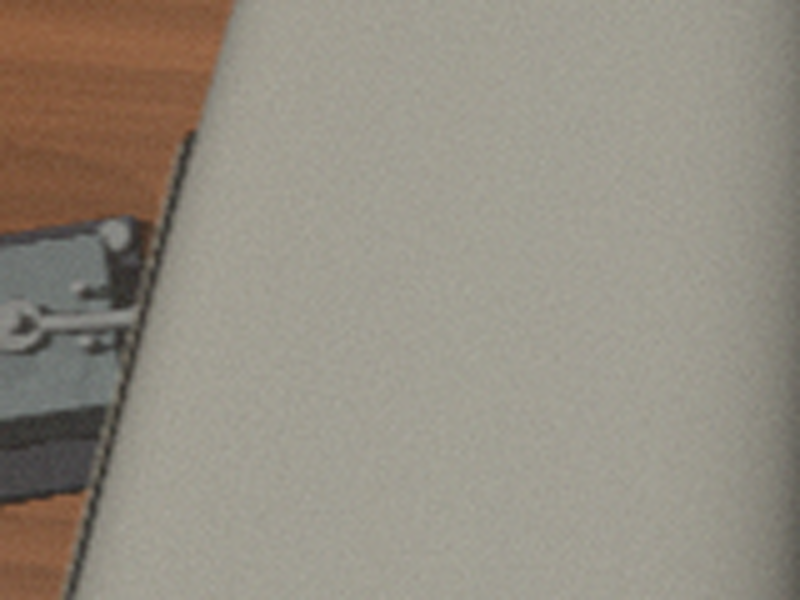

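View pics/w3.png

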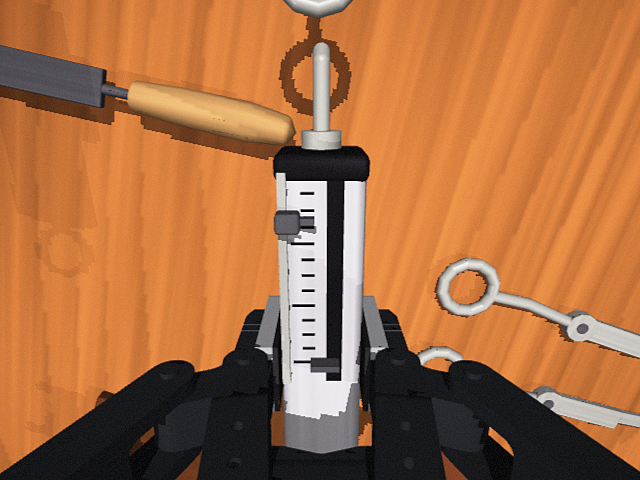

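The wrist view shows the hook bend at (321,45), the pointer at (325,365) and the marker tooth at (310,222). The ring's lower edge is at the top of the image, near (318,10), and in line.

Run:
```python
from h import *
W=cam('wrist');S=cam('scene')
s=observe();t=s['tcp_pos'];zc=t[2]+.0136
u=np.array([np.cos(np.radians(102.3)),np.sin(np.radians(102.3))]);v=np.array([-u[1],u[0]])
ring=np.array([.585,.098])
for n,C,p,z in [('bend',W,(321,45),zc),('ptr',W,(325,365),zc+.014),('mark',W,(310,222),zc+.014),('capFL',W,(274,160),zc+.012),('capFR',W,(369,160),zc+.012),('ringlow w',W,(318,15),.068),('hook sc prong',S,(290+325/4,130+450/4),zc-.012),('ring sc',S,(290+407/4,130+524/4),.064),('ring-x edge',S,(290+366/4,130+522/4),.064)]:
    P=ray(C,p,z);print(n,P.round(4),'rel tcp along/lat mm',((P[:2]-t[:2])@u*1000).round(1),((P[:2]-t[:2])@v*1000).round(1),'rel ring',((P[:2]-ring)@u*1000).round(1),((P[:2]-ring)@v*1000).round(1))
```

```text
bend [0.5951 0.0521 0.1448] rel tcp along/lat mm 94.2 -0.9 rel ring -47.0 -0.1
ptr [ 0.6165 -0.0396  0.1588] rel tcp along/lat mm -0.0 -2.3 rel ring -141.2 -1.5
mark [0.6022 0.0052 0.1588] rel tcp along/lat mm 46.8 2.2 rel ring -94.4 2.9
capFL [0.589  0.0197 0.1568] rel tcp along/lat mm 63.8 12.0 rel ring -77.3 12.7
capFR [0.6144 0.0253 0.1568] rel tcp along/lat mm 63.9 -14.1 rel ring -77.3 -13.3
ringlow w [0.5892 0.0723 0.068 ] rel tcp along/lat mm 115.1 0.6 rel ring -26.0 1.4
hook sc prong [0.596  0.0499 0.1328] rel tcp along/lat mm 91.9 -1.2 rel ring -49.3 -0.5
ring sc [0.583  0.0979 0.064 ] rel tcp along/lat mm 141.5 1.2 rel ring 0.3 2.0
ring-x edge [0.5816 0.0778 0.064 ] rel tcp along/lat mm 122.2 6.9 rel ring -19.0 7.6
```

```bash
python3 -m pendant '[[[0,8,-1,3,0,0,0],[0,9,0,4,0,0,0],[0,9,0,4,0,0,0],[0,9,0,4,0,0,0],[0,9,0,4,0,0,0],[0,6,0,3,0,0,0],[0,3,0,2,0,0,0],[0,0,0,0,0,0,0]]]'
python3 to.py 0.6053 0.0071 0.0624 12.3
python3 - <<'E'
from h import *
S=cam('scene');crop(S,290,180,450,300,5,'s4.png')
W=cam('wrist');cv2.imwrite('pics/w4.png',W[0][:,:,::-1])
E
```

```text
t: 10.18
tcp_pos: [0.6023, 0.0126, 0.1077]
orientation: [0.627, 0.779, -0.0, -0.0]
force: [-0.3, -0.1, -2.5]
width: 0.0252
t 10.18 tcp [0.6023 0.0126 0.1077] w 0.0252 F [-0.28 -0.09 -2.46] q [0.021 0.518 0.085 1.14  0.    1.376]
yaw y 12.35 zaxis [-0.001  0.    -1.   ]
tool shift mm [-6.   1.8 45.2]
turn [-0.0012 -0.0003  0.0008] shift after turn [-6.   1.8 45.3]
```

View pics/s4.png

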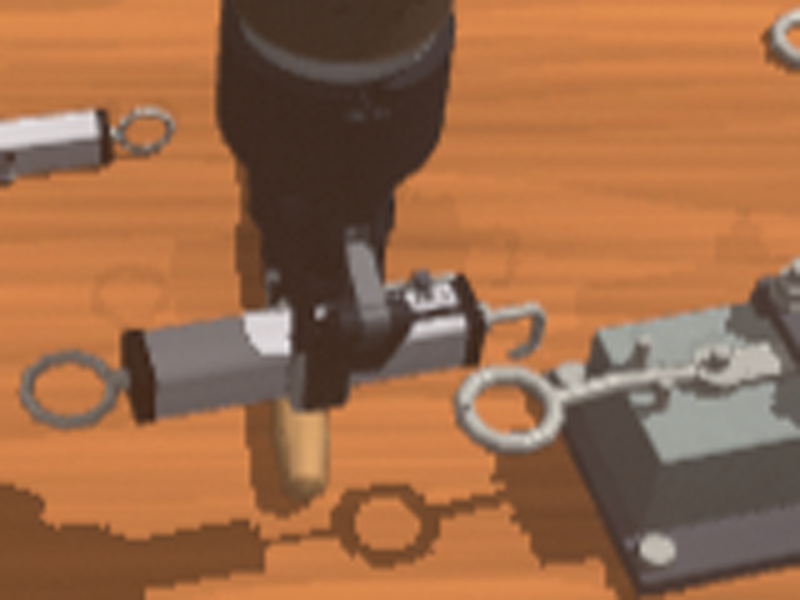

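View pics/w4.png

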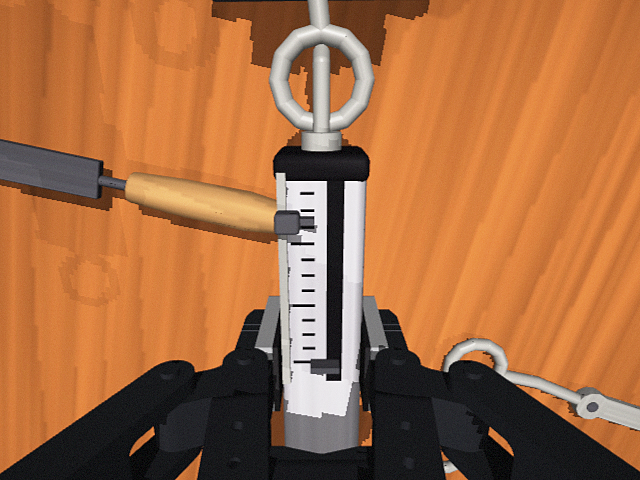

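Run:
```python
from h import *
W=cam('wrist');S=cam('scene')
s=observe();t=s['tcp_pos'];zc=t[2]+.0136
u=np.array([np.cos(np.radians(102.3)),np.sin(np.radians(102.3))]);v=np.array([-u[1],u[0]])
for n,C,p,z in [('bend',W,(321,45),zc),('ring w',W,(322,77),.064),('wL',W,(270,77),.064),('wR',W,(375,77),.064),('top',W,(322,24),.066),('bot',W,(322,131),.064),('hook sc',S,(290+542/5,180+325/5),zc-.012),('ring sc',S,(290+510/5,180+409/5),.064)]:
    P=ray(C,p,z);print(n,P.round(4),'rel tcp along/lat mm',((P[:2]-t[:2])@u*1000).round(1),((P[:2]-t[:2])@v*1000).round(1))
```

```text
bend [0.5836 0.1016 0.1222] rel tcp along/lat mm 92.5 -0.1
ring w [0.5851 0.0964 0.064 ] rel tcp along/lat mm 87.0 -0.5
wL [0.5641 0.0918 0.064 ] rel tcp along/lat mm 87.1 21.1
wR [0.6066 0.101  0.064 ] rel tcp along/lat mm 87.0 -22.4
top [0.581  0.1155 0.066 ] rel tcp along/lat mm 106.6 -0.5
bot [0.5897 0.0751 0.064 ] rel tcp along/lat mm 65.3 -0.4
hook sc [0.5822 0.1048 0.1102] rel tcp along/lat mm 95.9 0.6
ring sc [0.585  0.0981 0.064 ] rel tcp along/lat mm 88.8 -0.7
```

The prong is about 5 mm past the ring's centre and laterally centred within 1 mm, so I'm lowering it straight down.

```bash
python3 -m pendant '[[[0,0,0,5,0,0,0],[0,0,0,6,0,0,0],[0,0,0,6,0,0,0],[0,0,0,6,0,0,0],[0,0,0,6,0,0,0],[0,0,0,6,0,0,0],[0,0,0,6,0,0,0],[0,0,0,3,0,0,0]]]'
python3 to.py 0.6053 0.0071 0.0624 12.3
python3 - <<'E'
from h import *
S=cam('scene');crop(S,290,180,450,300,5,'s5.png')
W=cam('wrist');cv2.imwrite('pics/w5.png',W[0][:,:,::-1])
E
```

```text
t: 11.05
tcp_pos: [0.6022, 0.0115, 0.063]
orientation: [0.628, 0.779, -0.001, -0.001]
force: [-1.3, -0.5, -2.8]
width: 0.0253
t 11.05 tcp [0.6022 0.0115 0.063 ] w 0.0253 F [-1.28 -0.47 -2.8 ] q [ 0.019  0.558  0.028  1.042 -0.     1.376]
yaw y 12.26 zaxis [-0.002 -0.    -1.   ]
tool shift mm [-5.   2.1  0.6]
turn [-0.0016 -0.0003 -0.0006] shift after turn [-5.   2.1  0.6]
```

View pics/s5.png

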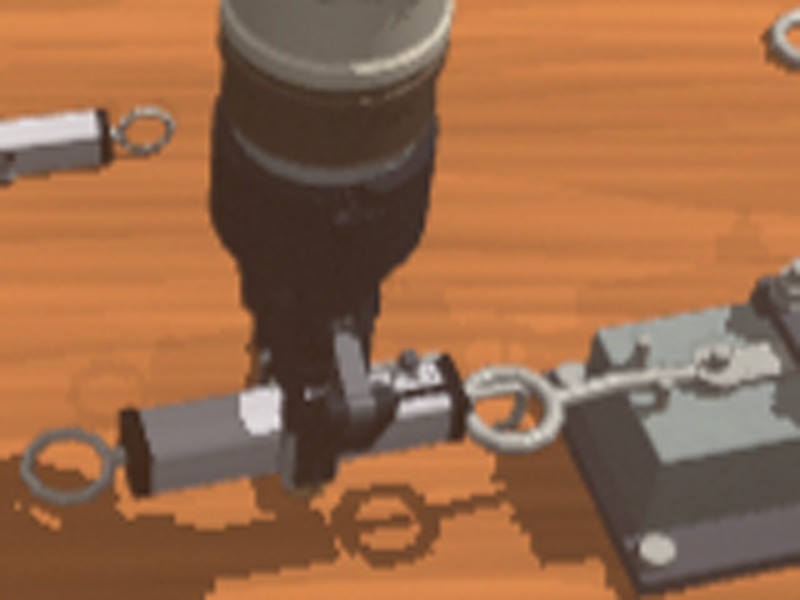

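View pics/w5.png

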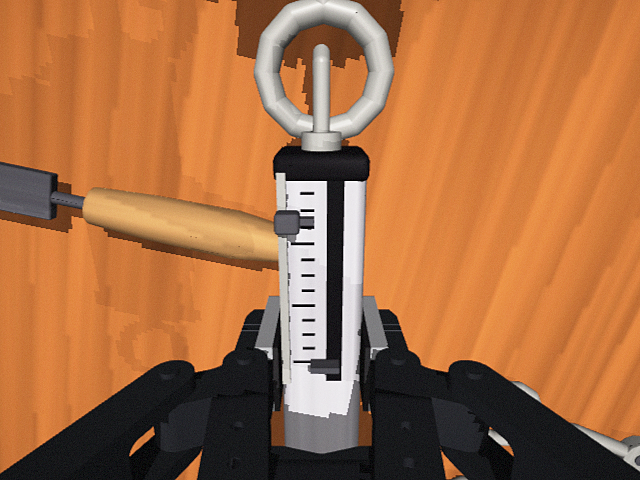

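The hook is through the ring: the bend at (320,50) shows inside the hole. I'll draw back in steps while watching the pointer.

```bash
python3 -m pendant '[[[0,-5,0,0,0,0,0],[0,-6,0,0,0,0,0],[0,-6,0,0,0,0,0],[0,-6,0,0,0,0,0],[0,-6,0,0,0,0,0],[0,-6,0,0,0,0,0],[0,-6,0,0,0,0,0],[0,-3,0,0,0,0,0]]]'
python3 to.py 0.6023 0.0126 0.0624 12.3
python3 - <<'E'
from h import *
S=cam('scene');crop(S,290,180,450,300,5,'s6.png')
W=cam('wrist');cv2.imwrite('pics/w6.png',W[0][:,:,::-1])
E
```

```text
t: 11.82
tcp_pos: [0.6124, -0.0314, 0.0644]
orientation: [0.628, 0.779, 0.001, -0.001]
force: [-1.1, 5.6, -2.0]
width: 0.0253
t 11.82 tcp [ 0.6124 -0.0314  0.0644] w 0.0253 F [-1.15  5.63 -1.96] q [-0.052  0.575  0.062  1.057  0.002  1.305]
yaw y 12.25 zaxis [ 0.     0.002 -1.   ]
tool shift mm [45.1 -0.6  2.1]
turn [ 0.0006 -0.0019 -0.0009] shift after turn [45.1 -0.5  2. ]
```

View pics/s6.png

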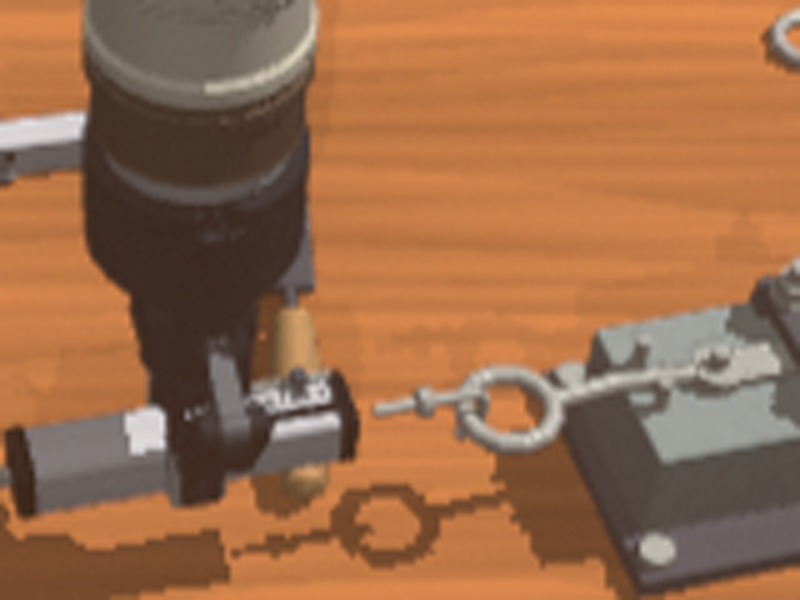

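View pics/w6.png

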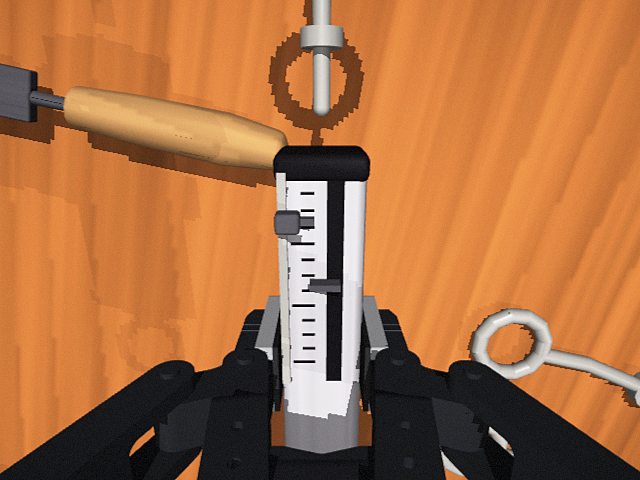

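The pointer has moved from v=365 to v=286 and the marker is at v=222. The load reads about 5.6 N.

Run:
```python
from h import *
W=cam('wrist');s=observe();t=s['tcp_pos'];zc=t[2]+.0136
u=np.array([np.cos(np.radians(102.3)),np.sin(np.radians(102.3))])
im=W[0]
crop(W,260,170,380,390,2.7,'w6c.png')
# dark blade rows in column bands (pointer spans u~310-325 on white)
g=im.astype(int).sum(2)
for col in (309,312,323): print(col,[ (r,int(g[r,col])) for r in range(205,300) if g[r,col]<400])
for n,p in(('ptr0',(325,365)),('ptr',(325,286)),('mark',(310,222))): print(n,((ray(W,p,zc+.0155)[:2]-t[:2])@u*1000).round(1))
print(s['force'])
```

```text
309 [(209, 264), (210, 5), (211, 0), (217, 155), (218, 134), (219, 306), (220, 314), (221, 302), (222, 302), (223, 291), (224, 324), (225, 255), (226, 54), (227, 4), (228, 31), (229, 368), (230, 356), (242, 336), (243, 53), (244, 0), (258, 313), (259, 44), (260, 0), (274, 227), (275, 0), (276, 129), (285, 311), (286, 251), (287, 310), (288, 338), (289, 203), (290, 165), (291, 145), (292, 261)]
312 [(209, 251), (210, 0), (211, 0), (216, 399), (217, 151), (218, 122), (219, 280), (220, 307), (221, 288), (222, 291), (223, 287), (224, 321), (225, 255), (226, 52), (227, 23), (228, 149), (242, 335), (243, 18), (244, 0), (258, 305), (259, 19), (260, 0), (274, 220), (275, 0), (276, 122), (280, 270), (281, 120), (282, 174), (283, 174), (284, 176), (285, 179), (286, 153), (287, 274), (288, 288), (289, 277), (290, 271), (291, 254), (292, 244)]
323 [(280, 280), (281, 124), (282, 173), (283, 183), (284, 155), (285, 166), (286, 141), (287, 283), (288, 274), (289, 288), (290, 287), (291, 272), (292, 268), (293, 307), (294, 309)]
ptr0 -1.7
ptr 25.2
mark 44.7
[ 0.14910654  6.17011742 -2.26984506]
```

View pics/w6c.png

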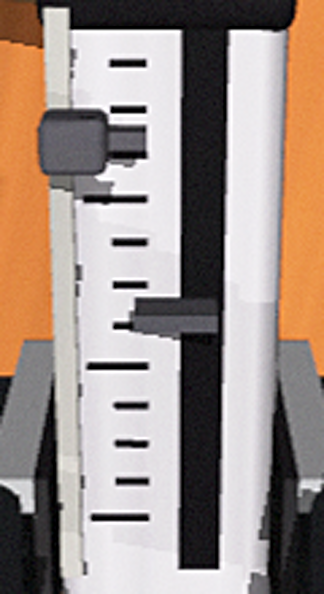

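```bash
python3 -m pendant '[[[0,-2,0,0,0,0,0],[0,-3,0,0,0,0,0],[0,-3,0,0,0,0,0],[0,-3,0,0,0,0,0],[0,-3,0,0,0,0,0],[0,-2,0,0,0,0,0],[0,-1,0,0,0,0,0],[0,0,0,0,0,0,0]]]'
python3 to.py 0.6023 0.0126 0.0624 12.3
python3 - <<'E'
from h import *
S=cam('scene');crop(S,270,180,430,300,5,'s7.png')
W=cam('wrist');crop(W,260,170,380,390,2.7,'w7c.png')
g=W[0].astype(int).sum(2)
for col in (309,312,323): print(col,[ (r,int(g[r,col])) for r in range(205,300) if g[r,col]<400])
E
```

```text
t: 12.63
tcp_pos: [0.6156, -0.046, 0.0641]
orientation: [0.627, 0.779, 0.001, -0.001]
force: [0.4, 8.5, -1.6]
width: 0.0247
t 12.63 tcp [ 0.6156 -0.046   0.0641] w 0.0247 F [ 0.37  8.53 -1.56] q [-0.077  0.584  0.076  1.064  0.004  1.279]
yaw y 12.32 zaxis [-0.001  0.004 -1.   ]
tool shift mm [60.1 -0.5  1.9]
turn [ 0.0003 -0.0041  0.0004] shift after turn [60.1 -0.5  1.7]
309 [(209, 253), (210, 1), (211, 0), (216, 313), (217, 136), (218, 181), (219, 305), (220, 305), (221, 296), (222, 298), (223, 313), (224, 328), (225, 271), (226, 53), (227, 4), (228, 60), (229, 315), (238, 350), (239, 330), (240, 349), (241, 358), (242, 251), (243, 220), (244, 115), (245, 337), (258, 334), (259, 23), (260, 0), (274, 163), (275, 2), (276, 140), (289, 234), (290, 1), (291, 0)]
312 [(209, 248), (210, 0), (211, 0), (216, 290), (217, 121), (218, 166), (219, 295), (220, 293), (221, 314), (222, 307), (223, 295), (224, 330), (225, 251), (226, 60), (227, 3), (228, 62), (229, 325), (230, 303), (233, 184), (234, 164), (235, 156), (236, 164), (237, 175), (238, 314), (239, 314), (240, 303), (241, 310), (242, 313), (243, 305), (244, 209), (245, 384), (246, 337), (258, 338), (259, 25), (260, 0), (274, 169), (275, 0), (276, 135), (289, 242), (290, 0), (291, 0)]
323 [(233, 186), (234, 148), (235, 175), (236, 170), (237, 175), (238, 293), (239, 313), (240, 314), (241, 313), (242, 306), (243, 301), (244, 316), (245, 377), (246, 392), (247, 373), (248, 340)]
```

View pics/w7c.png

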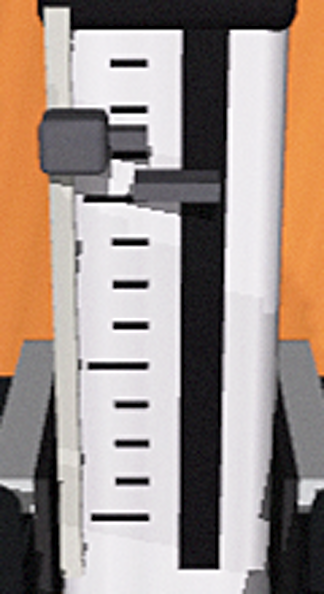

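View pics/s7.png

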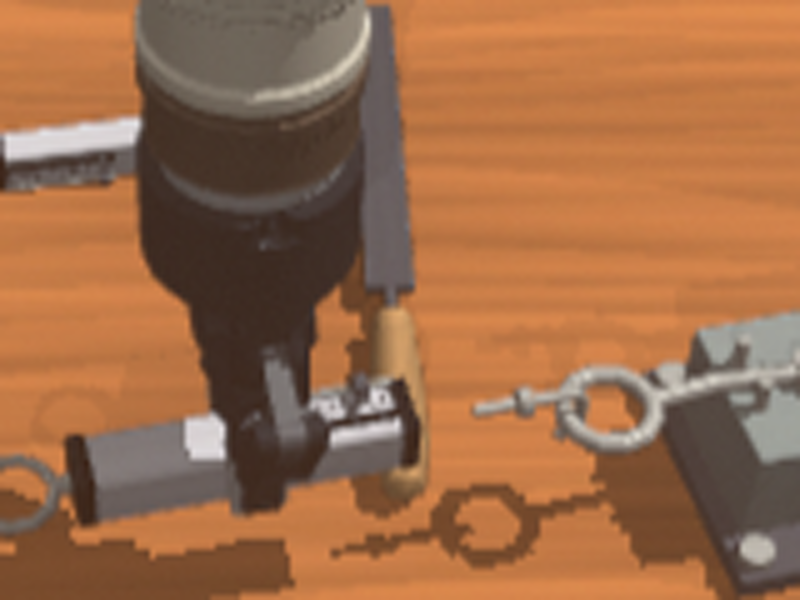

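Pointer rear face is centred at v≈241.5, the tooth at v≈222, so about 5–6 mm is left.

```bash
python3 -m pendant '[[[0,-1,0,0,0,0,0],[0,-1.5,0,0,0,0,0],[0,-1.5,0,0,0,0,0],[0,-1,0,0,0,0,0],[0,0,0,0,0,0,0],[0,0,0,0,0,0,0],[0,0,0,0,0,0,0],[0,0,0,0,0,0,0]]]'
python3 to.py 0.6023 0.0126 0.0624 12.3
python3 - <<'E'
from h import *
W=cam('wrist');crop(W,260,170,380,390,2.7,'w8c.png')
g=W[0].astype(int).sum(2)
for col in (309,323): print(col,[ (r,int(g[r,col])) for r in range(205,270) if g[r,col]<400])
s=observe();t=s['tcp_pos'];zc=t[2]+.0136
u=np.array([np.cos(np.radians(102.3)),np.sin(np.radians(102.3))])
for r in (222,241.5): print(((ray(W,(320,r),zc+.014)[:2]-t[:2])@u*1000).round(1))
E
```

```text
t: 13.4
tcp_pos: [0.6166, -0.0502, 0.064]
orientation: [0.627, 0.779, 0.002, -0.002]
force: [0.2, 9.9, -2.8]
width: 0.025
t 13.4 tcp [ 0.6166 -0.0502  0.064 ] w 0.025 F [ 0.25  9.87 -2.84] q [-0.084  0.586  0.08   1.066  0.005  1.272]
yaw y 12.36 zaxis [-0.001  0.005 -1.   ]
tool shift mm [64.4 -0.5  1.9]
turn [ 0.0002 -0.0048  0.001 ] shift after turn [64.4 -0.6  1.6]
309 [(209, 265), (210, 0), (211, 120), (216, 286), (217, 121), (218, 178), (219, 306), (220, 318), (221, 253), (222, 272), (223, 301), (224, 336), (225, 271), (226, 246), (227, 197), (228, 243), (229, 363), (230, 391), (231, 327), (242, 343), (243, 36), (244, 0), (258, 307), (259, 34), (260, 0)]
323 [(218, 231), (219, 159), (220, 167), (221, 140), (222, 226), (223, 315), (224, 306), (225, 304), (226, 299), (227, 298), (228, 322), (229, 336), (230, 393), (231, 398), (232, 394), (233, 361), (234, 324)]
44.4
38.6
```

View pics/w8c.png

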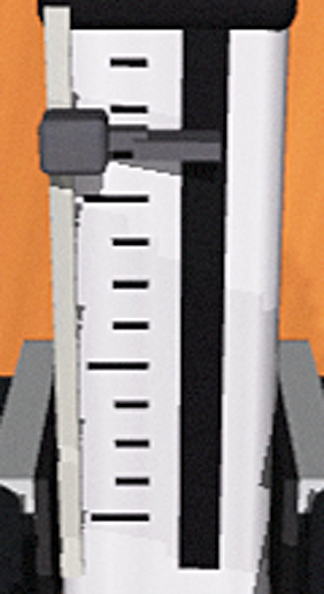

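The pointer is about 1.2 mm short of the tooth (rear edges at v≈222.5 and 218.5). I'll draw 1 mm more, then let it settle.

```bash
python3 -m pendant '[[[0,-0.5,0,0,0,0,0],[0,-0.5,0,0,0,0,0],[0,0,0,0,0,0,0],[0,0,0,0,0,0,0],[0,0,0,0,0,0,0],[0,0,0,0,0,0,0],[0,0,0,0,0,0,0],[0,0,0,0,0,0,0]]]'
python3 -m pendant '[[[0,0,0,0,0,0,0],[0,0,0,0,0,0,0],[0,0,0,0,0,0,0],[0,0,0,0,0,0,0],[0,0,0,0,0,0,0],[0,0,0,0,0,0,0],[0,0,0,0,0,0,0],[0,0,0,0,0,0,0]]]'
python3 to.py 0.6023 0.0126 0.0624 12.3
python3 - <<'E'
from h import *
W=cam('wrist');cv2.imwrite('pics/w9.png',W[0][:,:,::-1])
g=W[0].astype(int).sum(2)
for col in (309,323): print(col,[ (r,int(g[r,col])) for r in range(205,250) if g[r,col]<400])
S=cam('scene');cv2.imwrite('pics/s9.png',S[0][:,:,::-1])
u=np.array([np.cos(np.radians(102.3)),np.sin(np.radians(102.3))])
t=observe()['tcp_pos'];print('gauge rel ring x',(t[:2]-[.585,.0975])@u,'lat',(t[:2]-[.585,.0975])@[-u[1],u[0]])
E
```

```text
t: 14.12
tcp_pos: [0.6167, -0.0511, 0.064]
orientation: [0.627, 0.779, 0.002, -0.002]
force: [0.7, 9.5, -2.1]
width: 0.0248
t: 14.78
tcp_pos: [0.6167, -0.0511, 0.064]
orientation: [0.627, 0.779, 0.002, -0.002]
force: [0.2, 9.8, -2.8]
width: 0.0252
t 14.78 tcp [ 0.6167 -0.0511  0.064 ] w 0.0252 F [ 0.17  9.79 -2.8 ] q [-0.085  0.587  0.081  1.066  0.005  1.27 ]
yaw y 12.36 zaxis [-0.001  0.005 -1.   ]
tool shift mm [65.3 -0.5  1.9]
turn [ 0.0001 -0.005   0.001 ] shift after turn [65.4 -0.5  1.6]
309 [(209, 188), (210, 0), (211, 134), (216, 243), (217, 142), (218, 171), (219, 244), (220, 303), (221, 328), (222, 309), (223, 312), (224, 318), (225, 279), (226, 133), (227, 13), (228, 40), (242, 355), (243, 33), (244, 0)]
323 [(215, 219), (216, 141), (217, 162), (218, 156), (219, 213), (220, 318), (221, 318), (222, 307), (223, 307), (224, 306), (225, 294), (226, 341), (227, 390), (228, 383), (229, 389), (230, 371), (231, 330)]
gauge rel ring x -0.15196906210147598 lat 0.0006405614288316791
```

View pics/w9.png

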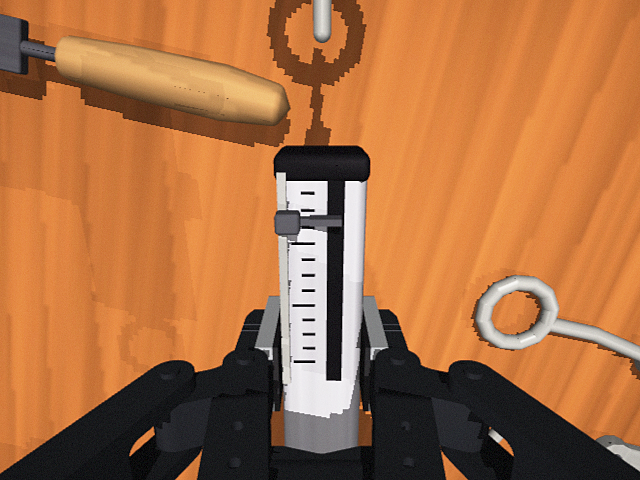

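View pics/s9.png

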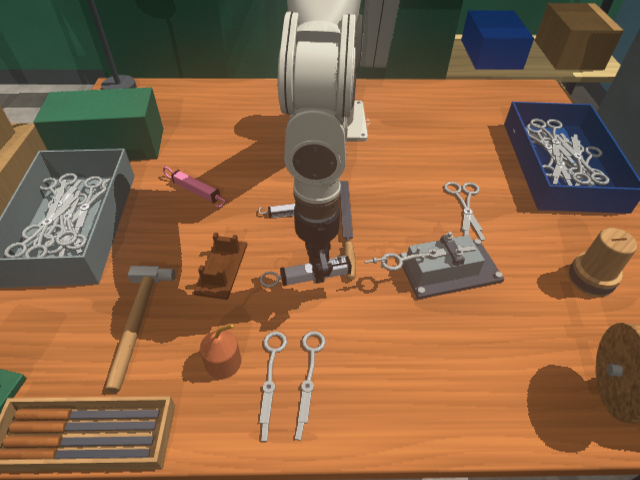

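The pointer (rear edge v≈219.5) and the tooth (218.5–219) now stand together. The pose is steady at about 9.8 N and the other parts haven't moved, so I'm handing in.

```bash
python3 -c "
from rig import sign_off
print(sign_off())"
```

```text
the job is handed in; nothing more can be done
None
```

I lifted the larger silver gauge off its stand, turned it about 112° into line with the shank and lowered its hook through the ring. I then drew it back in steps until the pointer stood opposite the set marker. The job was handed in at about 15 s of the 48 s allowed, with the gauge still held in the air under load.

Last checks before handing in:
- **Pointer and marker:** they stood together within about 0.5 mm in the wrist view.
- **Load:** about 9.8 N along the shank, with two readings 0.67 s apart showing the same pose. Visual estimates of the marker setting came to about 45–49 mm, which matches 9–10 N from the spring.
- **Pose:** the tool was vertical within 0.3° and the lateral offset from the shank line was about 1 mm. The case centre was about 78 mm up, which puts the hook point about 2 mm above the ring's mid-plane.
- **Other parts:** none looked moved in the scene picture; I did not measure each one.

No check failed, but two things differed from plan:
- **Grip height:** the grip was about 5 mm above the case's mid-height, and the gauge held without visible slip.
- **View from above:** the arm blocked the top camera, so the final alignment rests on the wrist and scene views.

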